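# Screw the deep lid back on the pigment jar

### The arm

A 6-joint arm with a two-finger parallel gripper is mounted at the origin on the work surface. World frame = base frame: x ahead of the robot, y to its left, z up, the work surface at z = 0. Lengths are in m, angles in degrees, forces in N, time in s.
With the tool pointing down it reaches from about 0.35 to 0.925 m from the base axis. Payload 6.4 kg.
Tool frame: the origin (TCP) lies at the very end of the fingers, on their centre line; the grasp point (between the pads) lies 19 mm behind it; z points along the fingers, y is the line along which they close (so a half turn about z gives the same grasp; the last joint's range is limited). The gripper opens to 85 mm and grips with 20 to 120 N. Pads are 22 mm wide; open, the fingers measure 114 mm over their backs; the gripper's body (76 mm by 85 mm) begins 54 mm behind the grasp point. The pads swing forward as they close: fully open they stand 13 mm farther back than shut.
Start: joints at [-78.902, 14.043, 89.255, -0, 76.702, -9.975], TCP at [0.234, -0.607, 0.231] pointing down, gripper open.
Joint ranges: [-179.41, 179.41], [-58.25, 129.5], [7.25, 145.43], [-54.29, 234.29], [11.92, 165.04], [-157.13, 157.13]. Speed limits (degrees/s): [147.25, 147.25, 180, 180, 180, 180].

### API

Orientations are given as a 3x3 rotation matrix whose columns are the frame's x, y, z axes.
In Python, from plant import monitor, snapshot, manip gives the robot as it stands.
- The arm moves only by the tool arm_command, never from a script. Its argument "plan" is text: rows parted by semicolons, each of 7 numbers parted by spaces: the shift along the tool's x, y, z in mm, then the turn, a rotation vector about the tool's x, y, z in rad, then the closure in counts, from 0 (fully open) to 255 (shut). In form: dx dy dz rx ry rz hand; .... A call has 1 to 5 rows; each row is the pose to reach, as a shift and turn from the pose commanded when the call began, along the tool's axes at that moment; what a row does not reach only later rows make up. A row lasts 1/10 s, in which the tool goes at most 50 mm and 8.59 degrees, less where a joint would pass 70% of its speed; a pose out of reach is approached as far as the arm can. A call with a gripper value outside its range is refused whole. The fingers move at their own pace and stop on an object; "grip_force" is the grip in N (left out, the last holds). Time passes only in rows, so rows that repeat a pose let the fingers close. It gives the time, the measured TCP pose, the force, the opening and the grip force at its end, in the units of the state.
- monitor.observe(): the state, without advancing time (a new reading comes with each control period).
- snapshot(name): name is "side" or "top" or "wrist"; returns a dict with "image" (384x512x3 uint8, red, green, blue), "depth" (384x512 float32, m along the optical axis (not along the pixel's ray), 0 where there is no reading), "K" (3x3 intrinsics, pixels), "cam_to_world" (4x4, takes a point from camera to world coordinates). Camera axes: x right, y up, looking along -z (the intrinsics and any distortion apply to the point x, -y, -z); pixel columns grow to the right and rows downward; lengths in m; the calibration is good to about 2 mm. The wrist camera is an equidistant fisheye: a pixel r from the principal point sees the ray r / f radians off the axis. A picture is of the moment at which its call begins.
- manip.job_done(): hands the job in; it is judged then, once.
The state is a dict: "time": time; "joint_positions": joint angles; "joint_vel": joint speeds; "tau": joint torques, N m; "tcp_pos": TCP position; "ee_rot": TCP orientation; "wrist_force": force on the tool from outside, world axes, zero at the start; "ft_torque": the same for the moment, N m; "finger_gap": opening from 0.0 (shut) to 1.0 (fully open); "grasp_force": force on a finger pad.
Only numpy, scipy, OpenCV 4.12 (cv2) and the standard library are available. Lean on these libraries where they do the work, as an engineer would, in place of code of your own. Each camera call takes 0.05 s, during which the arm holds its last target. There are 200 camera calls.

### The job

Close the open white jar that stands in the round wooden nest with its deep black screw lid: set the lid level on the neck, turn it backwards (anticlockwise seen from above) until the thread drops into place, then screw it clockwise until it is fully home and let go. Be gentle with the jar's thread, neither pressing nor twisting hard, and leave the other things on the bench where they are.

Things in the scene. Friction and masses are not known exactly. Their poses are not given: they have to be found in the camera images.
- jar: White plastic jar held fast, upright, in a round wooden nest (116 mm across, 31 mm high); neither moves or gives. Origin under the nest, z up. Jar 70 mm across up to 80 mm above the bench, shoulder sloping in up to 90 mm, then a neck 43 mm across up to the rim at 122 mm. The thread is spoilt by more than 35 N between lid and jar; 3 to 8 N of press and 0.4 N m of twist are plenty.
- jar_rim (a point): Centre of the jar's mouth, level with the rim, 122 mm above the bench; z up. The rim is bevelled: 37 mm across at the top, the full 43 mm from 4 mm lower. The thread is three equal ridges, 52 mm across; where they begin is not marked, and the jar's yaw does not tell it.
- jar_thread (a point): Point on the neck's axis level with the ridge tops, 11 mm below the rim. Each level ridge covers 82 degrees; at its clockwise end (from above) a 6-degree stop stands 3 mm above it, so a lid on the ridges cannot go on clockwise; then a 32-degree gap lets a lug drop. Backwards, at most about 95 degrees on the ridges, or 120 from on top of the stops, brings the drop; then the stops block further.
- jar_seat (a point): Point on the neck's axis where the middle of the lid's bottom edge comes when fully home, 96 mm above the bench (lid top inside on the rim). The bottom edge is at 112 mm with lugs on the stops, 109 on the ridges, 99.5 once dropped. From the drop, about 60 to 76 degrees clockwise lowers the lid home along grooves under the ridges; some 20 degrees more and a hard stop blocks it.
- lid_center (a point): Centre (half-way up) of the deep black lid: a plain round cap 60 mm across, 30 mm high, about 45 g, open side down, loose on the bench; z up. Skirt 2.5 mm thick, top 4 mm. Grip it across the skirt at any yaw.
- lid: The same lid; origin at the middle of its bottom edge, z up. Inside are three evenly spaced lugs, 7 mm wide, reaching in to 45 mm across, between 2 and 5.5 mm above the bottom edge.
- cup_center (a point): Bystander: centre of a small clear cup, 66 mm across, 45 mm high, standing between jar and lid.
- stock_jar_center (a point): Bystander: centre of a closed jar with a black cap, 72 mm across, 85 mm high.
- wide_jar_center (a point): Bystander: centre of a closed jar with a black cap, 84 mm across, 75 mm high.
- mould_center (a point): Bystander: centre of an open plaster mould, 130 mm across, 70 mm high.
- spoon: Bystander: steel spoon lying on the bench along its x axis.
- flat_lid: Bystander: flat black disc lid, 84 mm across and only 14 mm high, of another jar; origin at the centre of its underside.
There are look-alikes about, which are no part of the job. What is shaped like the lid but orange or purple is not meant.

How it is judged:
By the outcome, as a careful person would: the job done as asked, in the order asked, and still so for the second after the job is handed in, with the robot touching nothing.
It also fails if it takes over 72 s, if anything falls off the work surface, if the arm or the gripper's body presses on something with over 40 N, if the wrist force passes 120 N, or if a joint passes its speed limit or range.

## Working session

There is one attempt and no reset: what is moved stays moved. The work goes in short steps, Python scripts to look and compute and a tool call to move; the robot and the scene stay as the last step left them, time stands still between calls to the robot, and variables do not carry over. Pictures are saved under pics/ and viewed, at most 10 in all, crops included, and the job is handed in when it is done.

Besides the shell and the picture viewer there is one more tool, called after "Emit:" as name(argument=value, ...), one argument or row to a line, values as JSON. arm_command: Moves the arm, as the interface text tells. Its arguments: {"type":"object","properties":{"plan":{"type":"string"},"grip_force":{"type":"number"}},"required":["plan"]}

```bash
mkdir -p pics; ls
python3 - <<'E'
from plant import monitor, snapshot
import cv2,numpy as np,pickle
d={}
for n in("top","side"):
    s=snapshot(n);d[n]=s
    cv2.imwrite(f"pics/{n}0.png",s["image"][:,:,::-1])
    print(n,s["K"],s["cam_to_world"])
pickle.dump(d,open("s0.pkl","wb"))
print(monitor.observe())
E
```

```text
pics
top [[401.61923176   0.         250.63496281]
 [  0.         401.61923176 200.41859269]
 [  0.           0.           1.        ]] [[-0.00711222  0.99668311 -0.08106902  0.49400106]
 [-0.99994432 -0.00645653  0.00834726  0.00410038]
 [ 0.00779615  0.08112387  0.99667354  1.39359977]
 [ 0.          0.          0.          1.        ]]
side [[447.45677083   0.         259.57227363]
 [  0.         447.45677083 197.40507468]
 [  0.           0.           1.        ]] [[-0.82209076  0.36323457 -0.43843748 -0.01409801]
 [-0.56894772 -0.49492222  0.65677278  0.91433503]
 [ 0.02157013  0.78937484  0.61353246  0.95509233]
 [ 0.          0.          0.          1.        ]]
{'time': 0.1, 'joint_positions': array([-7.89025038e+01,  1.40809056e+01,  8.93186460e+01,  2.11921331e-04,
        7.67002113e+01, -9.97527635e+00]), 'joint_vel': array([ 0.0424233 , -0.05416983, -0.17848707, -0.00220816,  0.03977584,
       -0.07734249]), 'tau': array([-4.39657151e-04, -4.30672789e+01, -3.27128398e+01, -1.33765366e-04,
        2.82462846e-03,  1.36741613e-05]), 'tcp_pos': array([ 0.23361773, -0.60603163,  0.23027496]), 'ee_rot': array([[ 9.33124860e-01,  3.59552340e-01, -3.31610616e-04],
       [ 3.59552363e-01, -9.33123345e-01,  1.70932534e-03],
       [ 3.05158319e-04, -1.71424535e-03, -9.99998484e-01]]), 'wrist_force': array([0.27540891, 0.49322848, 0.35862917]), 'ft_torque': array([0.04106589, 0.04600418, 0.01729669]), 'grasp_force': 0.0, 'finger_gap': 0.9981294981628573}
```

View pics/top0.png

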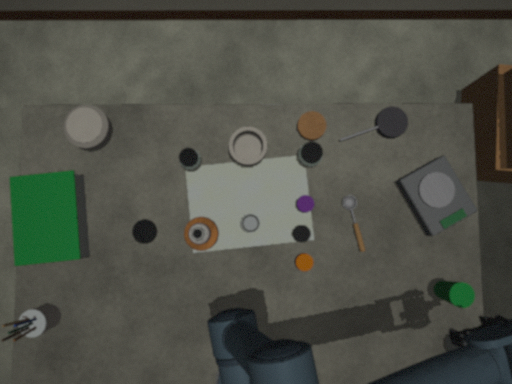

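View pics/side0.png

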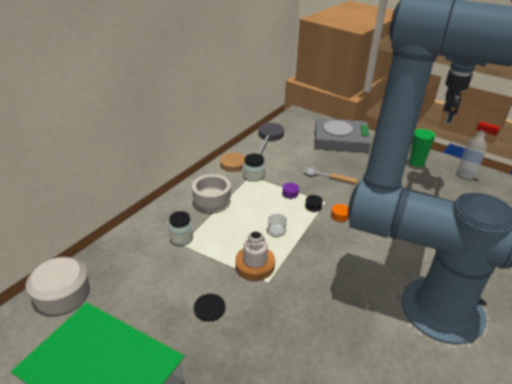

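The top view shows these things that could be taken for the lid:
- deep black lid at (301,233)
- flat black disc at (145,231)
- stock jar cap at (189,157)
- wide jar cap at (311,152)
- purple cap at (305,204)
- orange cap at (304,262)

The jar in its nest is at (200,233), and the cup at (250,223). I choose (301,233), which is (314,202) in the side view. Next I measure it and check it in a close crop.

```bash
cat > h.py <<'E'
import numpy as np,cv2
def ray(s,u,v):
    K=s["K"];T=s["cam_to_world"]
    d=np.array([(u-K[0,2])/K[0,0],-(v-K[1,2])/K[1,1],-1.]);return T[:3,3],T[:3,:3]@d
def onz(s,u,v,z):
    o,d=ray(s,u,v);return o+d*(z-o[2])/d[2]
def blobs(s,mask,roi,amin=30):
    m=np.zeros_like(mask,np.uint8);a,b,c,d=roi;m[b:d,a:c]=mask[b:d,a:c]
    n,l,st,ce=cv2.connectedComponentsWithStats(m)
    return [(ce[i],st[i]) for i in range(1,n) if st[i,4]>=amin]
E
python3 - <<'E'
from h import *;import pickle
d=pickle.load(open("s0.pkl","rb"));s=d["top"];im=s["image"].astype(int);mx=im.max(2)
for nm,roi,z in(("lid",(285,218,318,248),.03),("jar mouth",(185,220,212,248),.122)):
    for c,st in blobs(s,(mx<55),roi):print(nm,c,st,onz(s,*c,z),"width",st[2]*s["depth"][int(c[1]),int(c[0])]/401, "h",onz(s,*c,z))
def P(s):
    K=s["K"];v,u=np.mgrid[:384,:512];D=s["depth"]
    p=np.stack([(u-K[0,2])/K[0,0]*D,-(v-K[1,2])/K[1,1]*D,-D],-1);return p@s["cam_to_world"][:3,:3].T+s["cam_to_world"][:3,3]
p=P(s)
for nm,roi,lo,hi in(("lid",(285,218,318,248),.02,.045),("rim",(180,215,220,250),.105,.14),("cup",(235,208,265,238),.03,.06),("nest",(175,210,225,255),.02,.045)):
    q=p[roi[1]:roi[3],roi[0]:roi[2]].reshape(-1,3);q=q[(q[:,2]>lo)&(q[:,2]<hi)]
    print(nm,len(q),q.min(0),q.max(0),(q.min(0)+q.max(0))/2,np.median(q,0))
a=cv2.resize(s["image"][190:270,165:265],(500,400),interpolation=2);b=cv2.resize(s["image"][195:275,270:340],(300,400),interpolation=2)
cv2.imwrite("pics/c1.png",np.clip(np.hstack([b,a])[:,:,::-1].astype(int)*1.5,0,255).astype(np.uint8))
E
```

```text
lid [300.84313725 233.39705882] [293 226  17  16 204] [ 0.49174076 -0.17659258  0.03      ] width 0.057947781317846433 h [ 0.49174076 -0.17659258  0.03      ]
jar mouth [197.06666667 233.13333333] [194 230   7   8  45] [0.49505287 0.16306537 0.122     ] width 0.022035258071975518 h [0.49505287 0.16306537 0.122     ]
lid 243 [ 0.4627195  -0.20825067  0.02234037] [ 0.52023074 -0.14987461  0.03918982] [ 0.49147512 -0.17906264  0.0307651 ] [ 0.49293166 -0.17757755  0.02963585]
rim 196 [0.47012581 0.13875955 0.10583634] [0.51781412 0.18749401 0.12877229] [0.49396997 0.16312678 0.11730431] [0.49389128 0.16298898 0.12088834]
cup 90 [ 0.49756551 -0.03481009  0.03001785] [0.55834551 0.02571326 0.05040694] [ 0.52795551 -0.00454842  0.04021239] [ 0.52809762 -0.00623098  0.04327735]
nest 544 [0.43810345 0.10700747 0.0212122 ] [0.54980278 0.21912637 0.04462977] [0.49395312 0.16306692 0.03292099] [0.49381424 0.15466643 0.03047815]
```

View pics/c1.png

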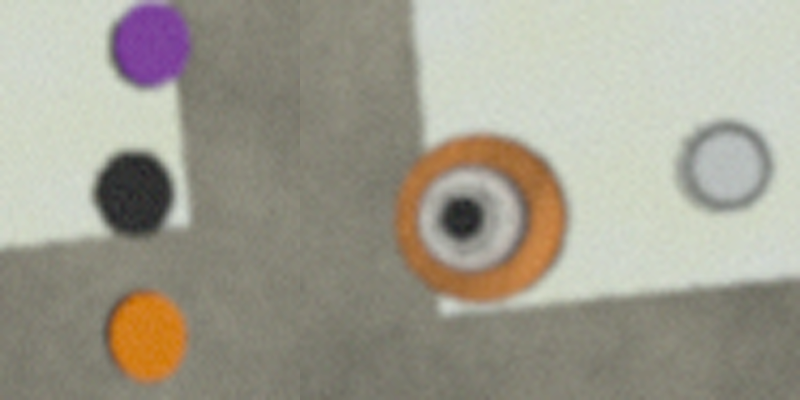

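The crop shows a plain black round cap at crop pixel (133,193), which is (301,233) in the full view. It sits between the purple and orange look-alikes and matches the 60 mm by 30 mm size. The jar's mouth is at crop pixel (462,215). I put the lid at (0.492, -0.178) and the jar at (0.494, 0.163), with its nest centre and 122 mm rim agreeing. Moving now.

Emit:
arm_command(
  plan="40 -31 0 0 0 0 0; 80 -62 0 0 0 0 0; 120 -93 0 0 0 0 0; 160 -124 0 0 0 0 0; 200 -155 0 0 0 0 0",
  grip_force=30,
)

```text
time: 0.6
tcp_pos: [0.3636, -0.3905, 0.2308]
ee_rot: [[0.933, 0.359, -0.0], [0.359, -0.933, 0.001], [0.0, -0.001, -1.0]]
wrist_force: [0.2, -0.4, 1.0]
finger_gap: 1.001
grasp_force: 0.0
```

Emit:
arm_command(
  plan="40 -31 20 0 0 0 0; 80 -62 40 0 0 0 0; 120 -93 60 0 0 0 0; 160 -124 80 0 0 0 0; 195 -151 100 0 0 0 0",
)

```text
time: 1.1
tcp_pos: [0.4836, -0.1924, 0.1371]
ee_rot: [[0.933, 0.36, 0.0], [0.36, -0.933, -0.0], [0.0, 0.0, -1.0]]
wrist_force: [1.0, -0.5, 0.7]
finger_gap: 1.002
grasp_force: 0.0
```

```bash
cat >> h.py <<'E'
def P(s):
    K=s["K"];v,u=np.mgrid[:384,:512];D=s["depth"]
    p=np.stack([(u-K[0,2])/K[0,0]*D,-(v-K[1,2])/K[1,1]*D,-D],-1);return p@s["cam_to_world"][:3,:3].T+s["cam_to_world"][:3,3]
def st(o,target=None):
    R=np.array(o["ee_rot"]);print("t",round(o["time"],2),"tcp",np.round(o["tcp_pos"]*1000,1),"yaw",round(np.degrees(np.arctan2(R[1,0],R[0,0])),2),"z",np.round(R[:,2],4),"F",np.round(o["wrist_force"],1),"T",np.round(o["ft_torque"],2),"grip",o["grasp_force"],round(o["finger_gap"],3),"q",np.round(o["joint_positions"],0))
    if target is not None:print("tool delta mm",np.round(R.T@(np.array(target)-o["tcp_pos"])*1000,1))
def wray(s,u,v):
    K=s["K"];T=s["cam_to_world"];x,y=u-K[0,2],v-K[1,2];r=np.hypot(x,y)+1e-9;th=r/K[0,0]
    return T[:3,3],T[:3,:3]@np.array([np.sin(th)*x/r,-np.sin(th)*y/r,-np.cos(th)])
def wonz(s,u,v,z):
    o,d=wray(s,u,v);return o+d*(z-o[2])/d[2]
E
python3 - <<'E'
from h import *;from plant import *
o=monitor.observe();st(o,[.492,-.178,.12])
s=snapshot("wrist");cv2.imwrite("pics/w1.png",s["image"][:,:,::-1]);im=s["image"].astype(int)
print(s["K"][0],s["cam_to_world"])
E
```

```text
t 1.1 tcp [ 483.6 -192.4  137.1] yaw 21.07 z [ 4.e-04 -2.e-04 -1.e+00] F [ 1.  -0.5  0.7] T [-0.01 -0.06 -0.03] grip 0.0 1.002 q [-34.   3. 112.   0.  65.  35.]
tool delta mm [ 13.  -10.4  17.1]
[297.31863964   0.         256.2134786 ] [[ 3.59317869e-01  8.94291731e-01  2.66707646e-01  5.51859717e-01]
 [-9.33215224e-01  3.44293235e-01  1.02817873e-01 -1.65047613e-01]
 [ 1.23535687e-04 -2.85839935e-01  9.58277369e-01  2.80329755e-01]
 [ 0.00000000e+00  0.00000000e+00  0.00000000e+00  1.00000000e+00]]
```

View pics/w1.png

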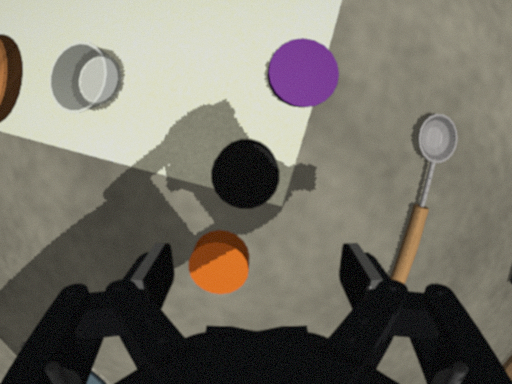

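The wrist view shows the black lid at (245,174), with purple at (303,73) and orange at (220,262). I refine its position from here.

Run:
```python
from h import *;from plant import *
s=snapshot("wrist");im=s["image"].max(2)
m=(im<28).astype(np.uint8)
for c,b in blobs(s,m,(200,130,290,215),300):print(c,b)
c,b=max(blobs(s,m,(200,130,290,215),300),key=lambda k:k[1][4])
l=cv2.connectedComponents(m)[1]
# fit: outline top circle; project each boundary to z=.03 and z=0
print("ctr z.03",wonz(s,*c,.03),"z.015",wonz(s,*c,.015))
K=s["K"];D=s["depth"];T=s["cam_to_world"]
q=[]
for v in range(130,215):
  for u in range(200,290):
    if D[v,u]>0:
      o,d=wray(s,u,v);dc=(T[:3,:3].T@d)[2];p=o+d*(D[v,u]/-dc)
      if p[2]>.024 and m[v,u]:q.append(p)
q=np.array(q);print(len(q),q.min(0),q.max(0),(q.min(0)+q.max(0))/2,np.median(q[:,2]))
st(monitor.observe(),[.492,-.178,.10])
```

```text
[251.50500455 178.50621777] [ 220  143   66   69 3297]
ctr z.03 [ 0.49456387 -0.17552225  0.03      ] z.015 [ 0.49104224 -0.17650892  0.015     ]
3250 [ 0.4656425  -0.20462718  0.02407278] [ 0.52415999 -0.1485138   0.03270941] [ 0.49490125 -0.17657049  0.0283911 ] 0.03054188172267018
t 1.2 tcp [ 482.5 -188.7  134.1] yaw 21.43 z [-0.0053  0.0049 -1.    ] F [-1.5 -1.2 -0.7] T [-0.04  0.02 -0.01] grip 0.0 1.0 q [-34.   3. 112.   0.  65.  35.]
tool delta mm [12.8 -6.2 34.1]
```

Emit:
arm_command(
  plan="1 -1 30 0 0 0 0; 2 -2 50 0 0 0 0; 2 -2 70 0 0 0 0; 2 -2 88 0 0 0 0; 2 -2 88 0 0 0 0",
)

```text
time: 1.7
tcp_pos: [0.4821, -0.1908, 0.0473]
ee_rot: [[0.933, 0.359, -0.005], [0.359, -0.933, 0.003], [-0.003, -0.005, -1.0]]
wrist_force: [0.2, -0.2, 0.2]
finger_gap: 1.003
grasp_force: 0.0
```

Run:
```python
from h import *;from plant import *
for i in range(3):snapshot("side")
s=snapshot("wrist");cv2.imwrite("pics/w2.png",s["image"][:,:,::-1]);st(monitor.observe(),[.4935,-.177,.003])
```

```text
t 1.9 tcp [ 484.9 -192.4   51. ] yaw 21.06 z [ 0.0018 -0.0012 -1.    ] F [0.1 0.5 0.2] T [ 0.01 -0.01 -0.03] grip 0.0 1.001 q [-34.  11. 114.  -0.  55.  35.]
tool delta mm [ 13.5 -11.4  48. ]
```

View pics/w2.png

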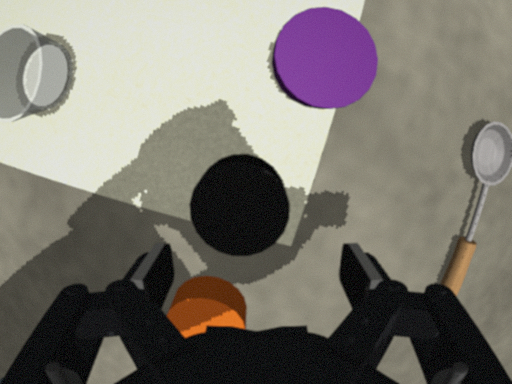

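The lid is at (240,205), ahead of the finger midline at about 256 and to its left. The previous move fell about 15 mm short in xy, so I correct sideways before going down.

Emit:
arm_command(
  plan="7 -6 0 0 0 0 0; 13.5 -11.5 0 0 0 0 0; 13.5 -11.5 0 0 0 0 0; 13.5 -11.5 0 0 0 0 0; 13.5 -11.5 0 0 0 0 0",
)

```text
time: 2.4
tcp_pos: [0.4927, -0.176, 0.0498]
ee_rot: [[0.933, 0.36, 0.0], [0.36, -0.933, -0.0], [-0.0, 0.0, -1.0]]
wrist_force: [-0.0, 0.2, 0.7]
finger_gap: 0.998
grasp_force: 0.0
```

Run:
```python
from h import *;from plant import *
s=snapshot("wrist");st(monitor.observe(),[.4935,-.177,.003])
m=(s["image"].max(2)<28).astype(np.uint8);K=s["K"];D=s["depth"];T=s["cam_to_world"]
q=[]
for v in range(110,290):
  for u in range(185,330):
    if D[v,u]>0 and m[v,u]:
      o,d=wray(s,u,v);dc=(T[:3,:3].T@d)[2];p=o+d*(D[v,u]/-dc)
      if .026<p[2]<.035:q.append(p)
q=np.array(q);R=monitor.observe()["ee_rot"];t=q@R;c=(t.min(0)+t.max(0))/2
print(len(q),"size",np.ptp(t,axis=0),"world",R@c,"z",np.median(q[:,2]),np.median(q,0))
```

```text
t 2.45 tcp [ 492.6 -176.1   49.8] yaw 21.08 z [-0. -0. -1.] F [ 0.3 -0.4  0.4] T [-0.01  0.01 -0.  ] grip 0.0 0.999 q [-32.  11. 114.  -0.  55.  37.]
tool delta mm [ 0.5  1.2 46.8]
6700 size [0.05871649 0.05711078 0.00686626] world [ 0.49441391 -0.17659197  0.02945276] z 0.030520701906039963 [ 0.49678094 -0.17558368  0.0305207 ]
```

Emit:
arm_command(
  plan="1 1 12 0 0 0 0; 1 1 24 0 0 0 0; 1 1 36 0 0 0 0; 1 1 46.5 0 0 0 0; 1 1 46.5 0 0 0 0",
)

```text
time: 2.95
tcp_pos: [0.4923, -0.1757, 0.0009]
ee_rot: [[0.933, 0.359, -0.004], [0.359, -0.933, 0.002], [-0.003, -0.004, -1.0]]
wrist_force: [-0.5, 0.1, -0.8]
finger_gap: 1.004
grasp_force: 0.0
```

Emit:
arm_command(
  plan="0 0 0 0 0 0 60; 0 0 0 0 0 0 90; 0 0 0 0 0 0 110; 0 0 0 0 0 0 130; 0 0 0 0 0 0 140",
  grip_force=30,
)

```text
time: 3.45
tcp_pos: [0.4946, -0.177, 0.004]
ee_rot: [[0.933, 0.36, 0.001], [0.36, -0.933, -0.001], [0.001, 0.001, -1.0]]
wrist_force: [0.8, -0.2, 3.5]
finger_gap: 0.693
grasp_force: 32.6
```

Run:
```python
from h import *;from plant import *
s=snapshot("wrist");s=snapshot("side");cv2.imwrite("pics/s1.png",cv2.resize(s["image"][130:300,180:440],(780,510))[:,:,::-1]);st(monitor.observe())
```

```text
t 3.55 tcp [ 494.6 -177.     4. ] yaw 21.07 z [ 1.4e-03 -8.0e-04 -1.0e+00] F [0.1 0.4 4.8] T [ 0.11  0.04 -0.04] grip 32.726357001811266 0.691 q [-32.  17. 113.   0.  50.  37.]
```

View pics/s1.png

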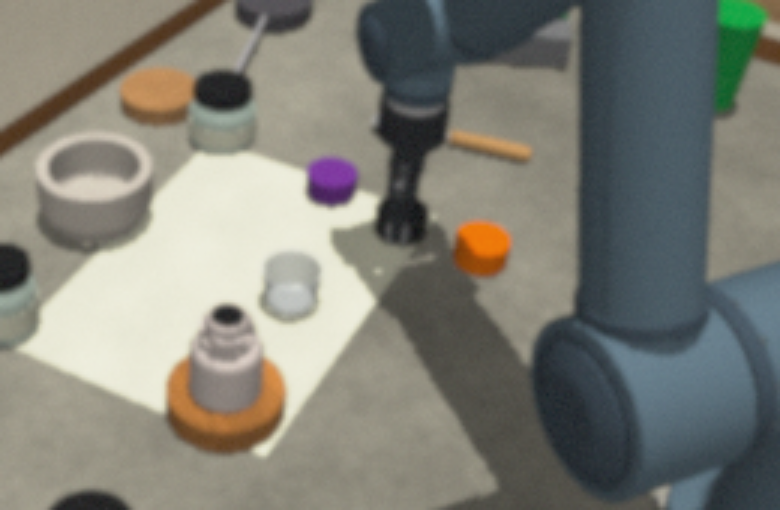

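The gripper holds the lid: the opening is 59 mm and the grip 33 N. In the crop the fingers are on the black lid at (400,220), and purple (333,180) and orange (482,248) have not moved. Lifting.

Emit:
arm_command(
  plan="0 0 -20 0 0 0 140; 0 0 -60 0 0 0 140; 0 0 -100 0 0 0 140; 0 0 -140 0 0 0 140; 0 0 -170 0 0 0 140",
)

```text
time: 4.05
tcp_pos: [0.4942, -0.1768, 0.1756]
ee_rot: [[0.933, 0.36, 0.002], [0.36, -0.933, -0.001], [0.001, 0.002, -1.0]]
wrist_force: [0.7, -1.1, -1.1]
finger_gap: 0.693
grasp_force: 32.8
```

Emit:
arm_command(
  plan="14 -37 0 0 0 0 140; 29 -75 0 0 0 0 140; 43 -112 0 0 0 0 140; 58 -149 0 0 0 0 140; 72 -187 0 0 0 0 140",
)

```text
time: 4.55
tcp_pos: [0.4932, 0.0253, 0.1728]
ee_rot: [[0.933, 0.359, -0.001], [0.359, -0.933, 0.0], [-0.001, -0.0, -1.0]]
wrist_force: [1.3, 0.2, -0.5]
finger_gap: 0.693
grasp_force: 32.8
```

Run:
```python
from h import *;from plant import *
for i in range(3):snapshot("side")
s=snapshot("wrist");cv2.imwrite("pics/w3.png",s["image"][:,:,::-1]);st(monitor.observe(),[.494,.163,.174])
import pickle;pickle.dump(s,open("w3.pkl","wb"))
```

```text
t 4.75 tcp [493.4  24.4 172.8] yaw 21.19 z [-9.e-04 -3.e-04 -1.e+00] F [-0.3  0.1  0.3] T [-0.04  0.02  0.02] grip 32.8305974509567 0.696 q [-10.  -4. 115.  -0.  69.  58.]
tool delta mm [  50.7 -129.    -1.3]
```

View pics/w3.png

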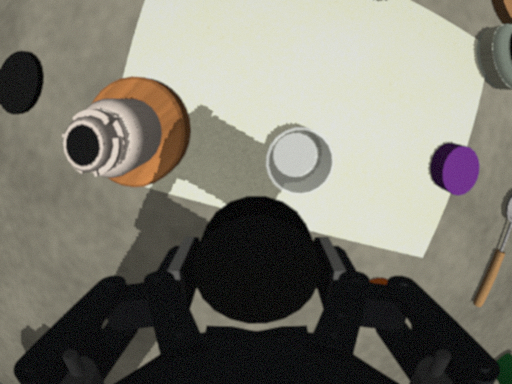

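The lid is held level at (256,260), the jar's mouth is at (85,146) and the cup at (297,154) is clear. Next I project the mouth outline onto the rim height and the lid outline onto its top height.

Run:
```python
from h import *;from plant import *;import pickle
s=pickle.load(open("w3.pkl","rb"));g=s["image"].max(2)
def circ(pts):
    A=np.c_[pts[:,:2],np.ones(len(pts))];b=(pts[:,:2]**2).sum(1);x=np.linalg.lstsq(A,b,rcond=None)[0];c=x[:2]/2
    r=np.sqrt(x[2]+c@c);return c,r,np.std(np.hypot(*(pts[:,:2]-c).T)-r)
m=np.zeros(g.shape,np.uint8);m[115:175,60:110]=(g[115:175,60:110]<60)
ct=max(cv2.findContours(m,0,1)[0],key=cv2.contourArea)[:,0]
for z in(.118,.122):print("mouth",len(ct),circ(np.array([wonz(s,*p,z) for p in ct])))
m=np.zeros(g.shape,np.uint8);m[190:300,180:330]=(g[190:300,180:330]<25)
ct=max(cv2.findContours(m,0,1)[0],key=cv2.contourArea)[:,0]
ct=ct[(ct[:,1]<232)]
print("lid",len(ct),circ(np.array([wonz(s,*p,.199) for p in ct])))
```

```text
mouth 98 (array([0.49446601, 0.16835494]), np.float64(0.014520673320936582), np.float64(0.00025139739521584333))
mouth 98 (array([0.49582037, 0.16602593]), np.float64(0.014226937202116511), np.float64(0.0002463119220068413))
lid 117 (array([0.50577043, 0.0317782 ]), np.float64(0.023155089605385412), np.float64(0.00017173952794204164))
```

Emit:
arm_command(
  plan="-6 -32 0 0 0 0 140; -11 -65 0 0 0 0 140; -17 -97 0 0 0 0 140; -22 -129 0 0 0 0 140; -22 -129 0 0 0 0 140",
)

```text
time: 5.25
tcp_pos: [0.4254, 0.1372, 0.1727]
ee_rot: [[0.933, 0.361, -0.001], [0.361, -0.933, 0.0], [-0.001, -0.001, -1.0]]
wrist_force: [-0.4, -0.7, -0.2]
finger_gap: 0.691
grasp_force: 32.9
```

```bash
cat >> h.py <<'E'
def circ(pts):
    A=np.c_[pts[:,:2],np.ones(len(pts))];b=(pts[:,:2]**2).sum(1);x=np.linalg.lstsq(A,b,rcond=None)[0];c=x[:2]/2
    r=np.sqrt(x[2]+c@c);return c,r,np.std(np.hypot(*(pts[:,:2]-c).T)-r)
E
python3 - <<'E'
from h import *;from plant import *;import pickle
for i in range(4):snapshot("side")
s=snapshot("wrist");pickle.dump(s,open("w4.pkl","wb"));cv2.imwrite("pics/w4.png",s["image"][:,:,::-1]);o=monitor.observe();st(o,[.494,.163,.174])
g=s["image"].max(2)
m=np.zeros(g.shape,np.uint8);m[50:190,160:350]=(g[50:190,160:350]<60)
for c,b in blobs(s,m,(0,0,512,384),200):print(c,b)
m2=np.zeros(g.shape,np.uint8);m2[190:300,170:340]=(g[190:300,170:340]<25)
ct=max(cv2.findContours(m2,0,1)[0],key=cv2.contourArea)[:,0];ct=ct[(ct[:,1]<235)]
z=o["tcp_pos"][2]-.004
c,r,e=circ(np.array([wonz(s,*p,z) for p in ct]));print("lid bottom",c,r,e,"tool",o["ee_rot"].T@(np.r_[c,z]-o["tcp_pos"]))
E
```

```text
t 5.5 tcp [427.6 135.1 173.3] yaw 20.96 z [ 2.e-04 -2.e-04 -1.e+00] F [ 0.6  0.3 -1.2] T [-0.04 -0.01 -0.01] grip 32.884935988113284 0.69 q [  3. -11. 121.  -0.  70.  72.]
tool delta mm [71.9 -2.3 -0.7]
[251.55009696 106.02197802] [ 229   84   45   45 1547]
lid bottom [0.42615214 0.13567183] 0.029115003836644546 0.0002479272422111004 tool [-0.0011933  -0.00106709  0.0039996 ]
```

View pics/w4.png

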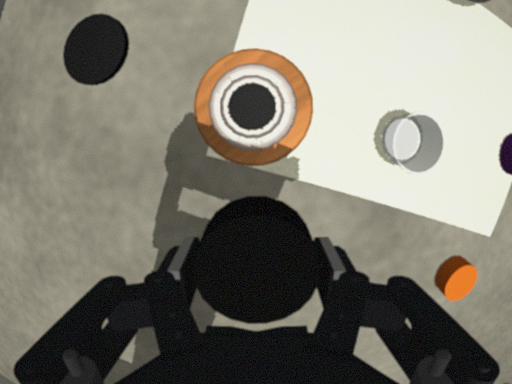

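From directly above, the mouth is at (252,106), inside its nest. The lid is at (256,260) and its outline gives r = 29 mm, as it should.

Run:
```python
from h import *;from plant import *;import pickle
s=pickle.load(open("w4.pkl","rb"));g=s["image"].max(2)
m=np.zeros(g.shape,np.uint8);m[50:190,160:350]=(g[50:190,160:350]<60)
ct=max(cv2.findContours(m,0,1)[0],key=cv2.contourArea)[:,0]
print("mouth",circ(np.array([wonz(s,*p,.122) for p in ct])))
im=s["image"].astype(int)
n=((im[:,:,0]-im[:,:,2])>50).astype(np.uint8);n[175:]=0;n[:,:180]=0;n[:,330:]=0
ct=cv2.convexHull(max(cv2.findContours(n,0,1)[0],key=cv2.contourArea))[:,0]
print("nest",circ(np.array([wonz(s,*p,.031) for p in ct])))
st(monitor.observe(),[.494,.164,.15])
```

```text
mouth (array([0.49610403, 0.16556579]), np.float64(0.014161988779789489), np.float64(0.00022682804132433812))
nest (array([0.49675324, 0.16571671]), np.float64(0.056685204462119), np.float64(0.0004412810591185178))
t 5.5 tcp [427.6 135.1 173.3] yaw 20.96 z [ 2.e-04 -2.e-04 -1.e+00] F [ 0.6  0.3 -1.2] T [-0.04 -0.01 -0.01] grip 32.884935988113284 0.69 q [  3. -11. 121.  -0.  70.  72.]
tool delta mm [72.3 -3.3 23.3]
```

Emit:
arm_command(
  plan="25 -1 0 0 0 0 140; 50 -2 8 0 0 0 140; 75.5 -3.5 16 0 0 0 140; 75.5 -3.5 23 0 0 0 140; 75.5 -3.5 23 0 0 0 140",
)

```text
time: 6.0
tcp_pos: [0.4957, 0.1657, 0.1487]
ee_rot: [[0.934, 0.358, -0.003], [0.358, -0.934, -0.001], [-0.003, -0.001, -1.0]]
wrist_force: [-0.2, -0.5, -0.8]
finger_gap: 0.689
grasp_force: 32.9
```

Run:
```python
from h import *;from plant import *;import pickle
for i in range(4):snapshot("side")
st(monitor.observe(),[.4968,.1652,.126])
```

```text
t 6.2 tcp [495.9 166.2 150.6] yaw 21.03 z [ 4.e-04  0.e+00 -1.e+00] F [ 0.4  0.  -1.2] T [-0.01 -0.04 -0.01] grip 32.87692638114095 0.693 q [  6.   2. 111.  -0.  66.  75.]
tool delta mm [ 0.4  1.2 24.6]
```

Emit:
arm_command(
  plan="0.5 1 8 0 0 0 140; 0.5 1 16 0 0 0 140; 0.5 1 22 0 0 0 140; 0.5 1 26 0 0 0 140; 0.5 1 28 0 0 0 140",
)

```text
time: 6.7
tcp_pos: [0.4966, 0.1658, 0.1215]
ee_rot: [[0.933, 0.36, -0.001], [0.36, -0.933, -0.0], [-0.001, -0.0, -1.0]]
wrist_force: [-0.8, 0.3, -0.5]
finger_gap: 0.697
grasp_force: 32.9
```

```bash
cat > o.py <<'E'
from h import *;from plant import *
for i in range(3):snapshot("side")
a=[monitor.observe()]
st(a[0],[.4968,.1652,.113])
E
python3 o.py
```

```text
t 6.85 tcp [497.  165.9 122.2] yaw 21.08 z [-1.e-04 -0.e+00 -1.e+00] F [-0.4 -0.2 -1. ] T [ 0.04 -0.   -0.  ] grip 32.885216223075986 0.694 q [  6.   5. 112.  -0.  63.  75.]
tool delta mm [-0.4  0.6  9.2]
```

Emit:
arm_command(
  plan="0 0.3 1.5 0 0 0 140; 0 0.3 3 0 0 0 140; 0 0.3 4.5 0 0 0 140; 0 0.3 5.5 0 0 0 140; 0 0.3 5.5 0 0 0 140",
)

```text
time: 7.35
tcp_pos: [0.4969, 0.1656, 0.1165]
ee_rot: [[0.933, 0.36, -0.0], [0.36, -0.933, -0.0], [-0.0, -0.0, -1.0]]
wrist_force: [0.1, -0.2, -0.5]
finger_gap: 0.697
grasp_force: 32.9
```

```bash
python3 o.py
```

```text
t 7.5 tcp [497.1 165.6 116.8] yaw 21.07 z [-0.  0. -1.] F [ 0.1  0.5 -1.1] T [-0.03 -0.01 -0.02] grip 32.88553571328521 0.693 q [  6.   5. 112.   0.  63.  75.]
tool delta mm [-0.4  0.3  3.8]
```

Emit:
arm_command(
  plan="0 0 0.5 0 0 0 140; 0 0 1 0 0 0 140; 0 0 1.5 0 0 0 140; 0 0 2 0 0 0 140; 0 0 2 0 0 0 140",
)

```text
time: 8.0
tcp_pos: [0.4971, 0.1655, 0.1147]
ee_rot: [[0.933, 0.36, -0.0], [0.36, -0.933, -0.0], [-0.0, 0.0, -1.0]]
wrist_force: [0.2, -0.4, -1.2]
finger_gap: 0.694
grasp_force: 32.9
```

Emit:
arm_command(
  plan="0 0 0.5 0 0 0 140; 0 0 1 0 0 0 140; 0 0 1.4 0 0 0 140; 0 0 1.4 0 0 0 140; 0 0 1.4 0 0 0 140",
)

```text
time: 8.5
tcp_pos: [0.4971, 0.1655, 0.1133]
ee_rot: [[0.933, 0.36, -0.0], [0.36, -0.933, -0.0], [-0.0, 0.0, -1.0]]
wrist_force: [-0.1, -0.6, -0.2]
finger_gap: 0.688
grasp_force: 32.9
```

```bash
python3 o.py
```

```text
t 8.65 tcp [497.1 165.5 113.3] yaw 21.08 z [-0.e+00 -1.e-04 -1.e+00] F [ 0.4 -1.9 -0.6] T [-0.24  0.01  0.01] grip 32.911261757835746 0.693 q [  6.   5. 112.  -0.  62.  75.]
tool delta mm [-0.4  0.2  0.3]
```

Emit:
arm_command(
  plan="-0.2 0.4 0.3 0 0 0 140; -0.2 0.4 0.6 0 0 0 140; -0.2 0.4 1 0 0 0 140; -0.2 0.4 1 0 0 0 140; -0.2 0.4 1 0 0 0 140",
)

```text
time: 9.15
tcp_pos: [0.4972, 0.1653, 0.1129]
ee_rot: [[0.933, 0.36, 0.0], [0.36, -0.933, 0.0], [0.0, -0.0, -1.0]]
wrist_force: [-2.5, -0.4, 5.6]
finger_gap: 0.69
grasp_force: 33.4
```

```bash
python3 o.py
```

```text
t 9.3 tcp [497.2 165.3 112.9] yaw 21.08 z [ 1.e-04  2.e-04 -1.e+00] F [-3.2 -0.2  6.9] T [-0.06  0.49  0.04] grip 33.36863583885133 0.697 q [  6.   5. 112.   0.  62.  75.]
tool delta mm [-0.4 -0.  -0.1]
```

Contact is at TCP z = 113 mm, so the lid's edge is at 109 mm: the lugs rest on the ridges under about 7 N. Now I turn anticlockwise in small steps and watch Fz for the drop.

Emit:
arm_command(
  plan="-0.2 -0.1 0 0 0 -0.05 140; -0.2 -0.1 0 0 0 -0.1 140; -0.2 -0.1 0 0 0 -0.15 140; -0.2 -0.1 0 0 0 -0.2 140; -0.2 -0.1 0 0 0 -0.25 140",
)

```text
time: 9.8
tcp_pos: [0.4973, 0.1654, 0.1129]
ee_rot: [[0.814, 0.581, 0.001], [0.581, -0.814, 0.001], [0.001, 0.0, -1.0]]
wrist_force: [-1.8, 0.2, 4.1]
finger_gap: 0.694
grasp_force: 33.4
```

```bash
sed -i 's/range(3)/range(1)/' o.py; python3 o.py
```

```text
t 9.85 tcp [497.3 165.4 112.9] yaw 35.58 z [ 1.2e-03  5.0e-04 -1.0e+00] F [-0.5 -0.2  4. ] T [0.02 0.23 0.05] grip 33.269862961024046 0.696 q [  6.   5. 112.   0.  62.  60.]
tool delta mm [-0.5 -0.2 -0.1]
```

Emit:
arm_command(
  plan="0 0 0.1 0 0 -0.05 140; 0 0 0.1 0 0 -0.1 140; 0 0 0.1 0 0 -0.15 140; 0 0 0.1 0 0 -0.2 140; 0 0 0.1 0 0 -0.25 140",
)

```text
time: 10.35
tcp_pos: [0.4967, 0.1652, 0.1119]
ee_rot: [[0.646, 0.764, 0.0], [0.764, -0.646, 0.0], [0.0, -0.0, -1.0]]
wrist_force: [-0.2, 0.5, -0.7]
finger_gap: 0.689
grasp_force: 32.9
```

```bash
python3 o.py
```

```text
t 10.4 tcp [496.7 165.2 111.8] yaw 49.86 z [-0.e+00  1.e-04 -1.e+00] F [-0.7 -0.3 -1.4] T [-0.06  0.04 -0.07] grip 32.88913928903639 0.694 q [  6.   5. 113.   0.  62.  46.]
tool delta mm [ 0.1  0.1 -1.2]
```

Fz has gone to zero and the TCP has sunk to 111.8 mm, so the lugs are over the gaps. Lowering gently.

Emit:
arm_command(
  plan="0 0 0.6 0 0 0 140; 0 0 1.2 0 0 0 140; 0 0 1.8 0 0 0 140; 0 0 2.4 0 0 0 140; 0 0 3 0 0 0 140",
)

```text
time: 10.9
tcp_pos: [0.4968, 0.1652, 0.1092]
ee_rot: [[0.647, 0.763, -0.0], [0.763, -0.647, 0.0], [0.0, -0.0, -1.0]]
wrist_force: [-0.9, 0.2, -1.1]
finger_gap: 0.694
grasp_force: 32.9
```

```bash
python3 o.py
```

```text
t 10.95 tcp [496.7 165.2 109.1] yaw 49.71 z [-2.e-04 -0.e+00 -1.e+00] F [ 0.6 -0.4 -0.2] T [-0.04 -0.04 -0.05] grip 32.887212820351124 0.691 q [  6.   6. 113.   0.  62.  46.]
tool delta mm [ 0.1  0.  -3.9]
```

Emit:
arm_command(
  plan="0 0 0.6 0 0 0 140; 0 0 1.3 0 0 0 140; 0 0 2 0 0 0 140; 0 0 2.7 0 0 0 140; 0 0 3.4 0 0 0 140",
)

```text
time: 11.45
tcp_pos: [0.4968, 0.1652, 0.1058]
ee_rot: [[0.647, 0.763, -0.0], [0.763, -0.647, 0.0], [-0.0, -0.0, -1.0]]
wrist_force: [-0.1, 0.5, -0.6]
finger_gap: 0.695
grasp_force: 32.9
```

Emit:
arm_command(
  plan="0 0 0.4 0 0 0 140; 0 0 0.8 0 0 0 140; 0 0 1.2 0 0 0 140; 0 0 1.6 0 0 0 140; 0 0 1.9 0 0 0 140",
)

```text
time: 11.95
tcp_pos: [0.4968, 0.1652, 0.1039]
ee_rot: [[0.647, 0.763, -0.0], [0.763, -0.647, 0.0], [0.0, -0.0, -1.0]]
wrist_force: [-0.6, -1.2, 0.3]
finger_gap: 0.693
grasp_force: 32.9
```

```bash
python3 o.py
```

```text
t 12.0 tcp [496.8 165.1 103.9] yaw 49.72 z [-1.e-04  0.e+00 -1.e+00] F [ 0.3  0.2 -1.1] T [-0.04 -0.02  0.01] grip 32.88779337890446 0.697 q [  6.   6. 113.   0.  61.  46.]
tool delta mm [ 0.1 -0.  -9.1]
```

Emit:
arm_command(
  plan="0 0 0.3 0 0 0 140; 0 0 0.6 0 0 0 140; 0 0 0.8 0 0 0 140; 0 0 0.8 0 0 0 140; 0 0 0.8 0 0 0 140",
)

```text
time: 12.5
tcp_pos: [0.4969, 0.1652, 0.1034]
ee_rot: [[0.646, 0.763, 0.0], [0.763, -0.646, -0.0], [0.0, 0.0, -1.0]]
wrist_force: [-2.3, 0.5, 4.1]
finger_gap: 0.694
grasp_force: 33.2
```

```bash
python3 o.py
```

```text
t 12.55 tcp [496.9 165.2 103.5] yaw 49.72 z [ 1.e-04  0.e+00 -1.e+00] F [-2.  -0.6  3.9] T [-0.04  0.34 -0.04] grip 33.18289297632873 0.69 q [  6.   6. 113.   0.  61.  46.]
tool delta mm [-0.1 -0.1 -9.5]
```

The lid edge is at the drop floor, 99.5 mm. Now I screw clockwise, following the groove down.

Emit:
arm_command(
  plan="0 0 0.05 0 0 0.05 140; 0 0 0.1 0 0 0.1 140; 0 0 0.2 0 0 0.15 140; 0 0 0.3 0 0 0.2 140; 0 0 0.4 0 0 0.25 140",
)

```text
time: 13.05
tcp_pos: [0.4974, 0.165, 0.1034]
ee_rot: [[0.816, 0.578, 0.001], [0.578, -0.816, -0.0], [0.001, 0.001, -1.0]]
wrist_force: [-1.4, -0.9, 3.9]
finger_gap: 0.692
grasp_force: 33.2
```

```bash
python3 o.py
```

```text
t 13.1 tcp [497.4 165.  103.4] yaw 35.22 z [ 1.3e-03 -3.0e-04 -1.0e+00] F [-1.6 -1.8  5.5] T [-0.16  0.19 -0.  ] grip 33.313678074628115 0.691 q [  6.   6. 113.  -0.  61.  61.]
tool delta mm [-0.4 -0.5 -9.6]
```

Emit:
arm_command(
  plan="0 0 0.1 0 0 0.05 140; 0 0 0.2 0 0 0.1 140; 0 0 0.3 0 0 0.15 140; 0 0 0.4 0 0 0.2 140; 0 0 0.5 0 0 0.25 140",
)

```text
time: 13.6
tcp_pos: [0.4974, 0.165, 0.1027]
ee_rot: [[0.933, 0.359, 0.001], [0.359, -0.933, -0.0], [0.001, 0.001, -1.0]]
wrist_force: [0.5, 0.1, 3.5]
finger_gap: 0.689
grasp_force: 33.1
```

```bash
python3 o.py
```

```text
t 13.65 tcp [497.4 165.  102.7] yaw 20.94 z [ 1.3e-03 -3.0e-04 -1.0e+00] F [ 0.1 -1.4  4.4] T [-0.24  0.1  -0.03] grip 33.26542938128114 0.694 q [  6.   6. 113.  -0.  61.  75.]
tool delta mm [ -0.5  -0.4 -10.3]
```

Emit:
arm_command(
  plan="0 0 0.1 0 0 0.05 140; 0 0 0.3 0 0 0.1 140; 0 0 0.4 0 0 0.15 140; 0 0 0.6 0 0 0.2 140; 0 0 0.7 0 0 0.25 140",
)

```text
time: 14.15
tcp_pos: [0.4972, 0.1651, 0.1017]
ee_rot: [[0.993, 0.117, 0.001], [0.117, -0.993, -0.0], [0.001, 0.0, -1.0]]
wrist_force: [0.2, -0.2, 1.2]
finger_gap: 0.69
grasp_force: 33.0
```

```bash
python3 o.py
```

```text
t 14.2 tcp [497.2 165.1 101.7] yaw 6.65 z [ 1.e-03 -1.e-04 -1.e+00] F [-0.2 -0.9  1.6] T [-0.2  -0.02 -0.01] grip 33.112577833235264 0.69 q [  6.   6. 113.  -0.  61.  89.]
tool delta mm [ -0.4  -0.2 -11.3]
```

Emit:
arm_command(
  plan="0 0 0.3 0 0 0.05 140; 0 0 0.5 0 0 0.1 140; 0 0 0.7 0 0 0.15 140; 0 0 0.9 0 0 0.2 140; 0 0 1.1 0 0 0.25 140",
)

```text
time: 14.7
tcp_pos: [0.4972, 0.1649, 0.1005]
ee_rot: [[0.991, -0.131, 0.001], [-0.131, -0.991, -0.001], [0.001, 0.001, -1.0]]
wrist_force: [-0.0, -1.4, 1.1]
finger_gap: 0.693
grasp_force: 33.0
```

```bash
python3 o.py
```

```text
t 14.75 tcp [497.2 164.9 100.5] yaw -7.64 z [ 8.e-04 -6.e-04 -1.e+00] F [ 0.4 -1.4  1.9] T [-0.3  -0.04 -0.04] grip 33.086512656882405 0.695 q [  6.   7. 113.  -0.  61. 104.]
tool delta mm [ -0.4  -0.2 -12.5]
```

Emit:
arm_command(
  plan="0 0 0.2 0 0 0.04 140; 0 0 0.4 0 0 0.08 140; 0 0 0.5 0 0 0.12 140; 0 0 0.6 0 0 0.16 140; 0 0 0.7 0 0 0.2 140",
)

```text
time: 15.25
tcp_pos: [0.4971, 0.1647, 0.1]
ee_rot: [[0.946, -0.325, 0.001], [-0.325, -0.946, -0.001], [0.001, 0.001, -1.0]]
wrist_force: [-1.4, -3.3, 4.1]
finger_gap: 0.688
grasp_force: 33.1
```

```bash
python3 o.py
```

```text
t 15.3 tcp [497.1 164.7 100. ] yaw -19.03 z [ 5.e-04 -9.e-04 -1.e+00] F [-1.1 -2.6  3.1] T [-0.48  0.1  -0.  ] grip 33.21681026369333 0.692 q [  6.   7. 113.  -0.  61. 115.]
tool delta mm [ -0.4  -0.3 -13. ]
```

Emit:
arm_command(
  plan="0 0.2 0.05 0 0 0.03 140; 0 0.2 0.1 0 0 0.06 140; 0 0.2 0.2 0 0 0.09 140; 0 0.2 0.2 0 0 0.12 140; 0 0.2 0.2 0 0 0.15 140",
)

```text
time: 15.8
tcp_pos: [0.4972, 0.1646, 0.1]
ee_rot: [[0.885, -0.465, 0.001], [-0.465, -0.885, -0.001], [0.001, 0.0, -1.0]]
wrist_force: [-0.6, -3.9, 5.1]
finger_gap: 0.691
grasp_force: 33.2
```

```bash
python3 o.py
```

```text
t 15.85 tcp [497.2 164.6 100. ] yaw -27.77 z [ 8.e-04 -7.e-04 -1.e+00] F [-0.2 -4.2  4.9] T [-0.75  0.05 -0.03] grip 33.37177198380232 0.692 q [  6.   7. 113.  -0.  61. 124.]
tool delta mm [ -0.6  -0.3 -13. ]
```

The height held at 100.0 mm (lid edge 96 mm) through the last 9 degrees, so the lid is home. I relax the forces, open and lift away.

Emit:
arm_command(
  plan="0.1 0.2 -0.3 0 0 0 140; 0.1 0.2 -0.4 0 0 0 130; 0.1 0.2 -0.4 0 0 0 90; 0.1 0.2 -0.4 0 0 0 40; 0.1 0.2 -0.4 0 0 0 0",
)

```text
time: 16.35
tcp_pos: [0.4958, 0.1652, 0.0992]
ee_rot: [[0.886, -0.464, -0.002], [-0.464, -0.886, 0.001], [-0.002, 0.0, -1.0]]
wrist_force: [0.2, -0.6, 0.0]
finger_gap: 0.984
grasp_force: 0.0
```

Emit:
arm_command(
  plan="0 0 0 0 0 0 0; 0 0 0 0 0 0 0; 0 0 -10 0 0 0 0; 0 0 -30 0 0 0 0; 0 0 -60 0 0 0 0",
)

```text
time: 16.85
tcp_pos: [0.4955, 0.1647, 0.1597]
ee_rot: [[0.886, -0.464, -0.004], [-0.464, -0.886, -0.0], [-0.003, 0.002, -1.0]]
wrist_force: [0.4, 0.8, 0.9]
finger_gap: 0.997
grasp_force: 0.0
```

Emit:
arm_command(
  plan="-20 0 -20 0 0 0 0; -50 0 -40 0 0 0 0; -80 0 -50 0 0 0 0; -80 0 -50 0 0 0 0; -80 0 -50 0 0 0 0",
)

```text
time: 17.35
tcp_pos: [0.426, 0.2021, 0.2108]
ee_rot: [[0.886, -0.463, 0.002], [-0.463, -0.886, 0.0], [0.001, -0.001, -1.0]]
wrist_force: [-0.1, -0.0, -0.1]
finger_gap: 0.998
grasp_force: 0.0
```

Run:
```python
from h import *;from plant import *
for i in range(4):s=snapshot("side")
w=snapshot("wrist");st(monitor.observe())
a=cv2.resize(s["image"][200:300,200:320],(480,400),interpolation=2);b=cv2.resize(w["image"],(320,240))
b=np.vstack([b,np.zeros((160,320,3),np.uint8)]);cv2.imwrite("pics/f.png",np.hstack([a,b])[:,:,::-1])
t=snapshot("top");p=P(t);q=p[210:255,175:225].reshape(-1,3);print(np.sort(q[:,2])[-60::10])
```

```text
t 17.6 tcp [426.2 201.4 209.4] yaw -27.68 z [-1.1e-03 -2.0e-04 -1.0e+00] F [-0.5  0.2  0.4] T [-0.02 -0.05  0.02] grip 0.0 1.001 q [ 11.  -9. 116.  -0.  74. 129.]
[0.49551443 0.49783512 0.49879832 0.50089817 0.50316644 0.50474787]
```

View pics/f.png

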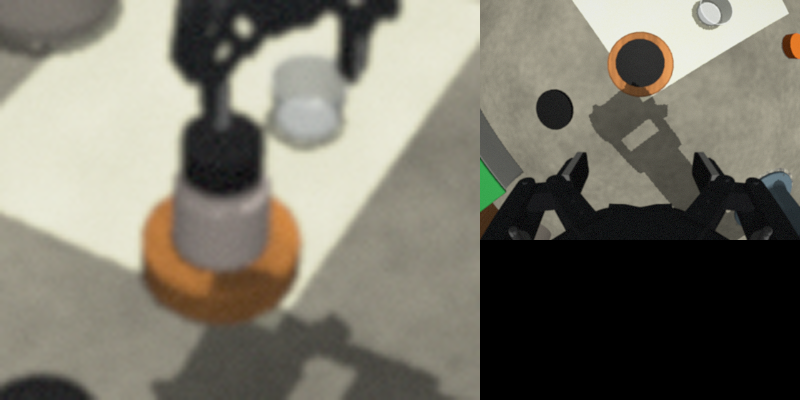

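The lid sits level on the jar at crop pixel (222,150), and the cup and other things have not moved. A quick check of its top height from wrist depth (expected 126 mm), then I hand in.

Run:
```python
from h import *;from plant import *
s=snapshot("wrist");T=s["cam_to_world"];D=s["depth"];z=[]
for dv in range(-20,21,10):
  for du in range(-20,21,10):
    u,v=256+du,101+dv;o,d=wray(s,u,v);z.append(round(float((o+d*D[v,u]/-(T[:3,:3].T@d)[2])[2]),4))
print(z)
m=np.median(z)
if .122<m<.1285: print(manip.job_done())
```

```text
[0.1262, 0.125, 0.126, 0.1251, 0.1271, 0.1267, 0.1263, 0.1262, 0.1261, 0.1259, 0.1267, 0.1266, 0.1262, 0.127, 0.1263, 0.1278, 0.1258, 0.1261, 0.1269, 0.1282, 0.1265, 0.1275, 0.127, 0.1262, 0.1265]
the job is handed in; nothing more can be done
None
```

The deep black lid is screwed fully home on the white jar and released (its top reads about 126 mm, as expected), the highest force seen was about 8 N, no other object was seen to move, and the job is handed in.

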